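Present a dusted phone to the evidence camera

TASK

Take the dusted phone out of the drying rack, holding it by its edges so that the fingers never touch the screen, and present it to the evidence camera: in the air at the point of sharp focus, 180 mm straight in front of the lens, centred in the picture, upright (the camera bump on its back at the upper end), screen towards the lens and square to the lens axis. The program finishes while still holding the phone there, quite still, for the photograph; do not touch the camera or its stand, and do not disturb the drive, the tile, the powder pot or the jar.

Things in the scene. Friction and masses are not known exactly. Their poses are not given: they have to be found in the camera images.
- phone: Dusted phone, 9 mm thick (x), 60 wide (y), 124 tall (z), about 0.16 kg, aluminium frame, black screen with pale prints; the tallest and narrowest thing in the rack, standing in any of its slots. Origin: centre of its lower end face; z to its upper end, x out of the screen. Its long edges (y = -30 and +30 mm) are metal, x -4.5 to 3 mm. Back: a square camera bump, 22 mm, 1.5 proud, by the upper end.
- screen: The phone's glass, fixed to it, with the phone's origin and axes: 55 by 119 mm, 1.5 mm proud of the frame (x = 3 to 4.5 mm), 2.5 mm in from the edges all round. The fingers must not touch it.
- screen_mid (a point): Centre of the screen's outer surface: phone frame (4.5, 0, 62) mm. Axes as the phone's.
- rack: Grey drying rack, fixed, base 200 (x) by 100 mm (y), its floor 12 mm above the bench; three slots at x = -55, 0 and +55 mm, 12 mm wide between two steel wire hoops (4 mm wire, 52 mm wide in y, tops 54 mm above the bench), open upwards. Things stand upright in them with axes parallel to the rack's: the phone's screen faces rack +x, away from the robot. Origin: centre of the underside.
- drive: Leave alone. Dark grey portable drive with a paper label, 9 x 72 x 100 mm, standing in another slot of the rack. Origin: centre of its lower face.
- tile: Leave alone. White glazed square tile, 9 x 80 x 80 mm, standing in the third slot. Origin: centre of its lower face.
- stand: Evidence camera on its stand, fixed, on the far side from the robot. Base plate 200 x 150 x 12 mm (x -50 to +150), column 25 mm thick, 482 mm high at x = +100 mm. Origin: on the bench under the camera; x points away from what the camera looks at; yaw varies. The black camera (118 mm wide, 70 high) looks 25 degrees below level. Clamp height varies by 60 mm. Not to be touched.
- lens (a point): Centre of the lens's front face, inside a white ring light 88 mm across; 266 to 326 mm above the bench, above the stand's x = -32 mm, y = 0. Axes (the camera's): x backwards along the lens axis (the camera looks along -x, 25 degrees below level), y level, z up in the picture.
- focus (a point): Point of sharp focus on the lens axis, 180 mm in front of the lens, in empty air 190 to 250 mm above the bench, above the stand's x = -195 mm, y = 0. Axes as the lens's. The centre of the screen belongs here, and the phone's x, y and z axes then point along the lens's x, y and z.
- pot: Leave alone. Small round powder pot with a black lid, 56 mm across, 44 mm high, standing on the bench. Origin: centre of its underside.
- jar: Leave alone. Glass jar with a steel lid, 84 mm across, 130 mm high, standing on the bench. Origin: centre of its underside.
Mind the look-alikes: they are no part of the job. Leave any purple or yellow look-alike of the phone alone.

How it is judged:
On the way:
1. the phone is held by the fingers, clear above the rack (height (world z) of phone above 0.065 m and contact force between the fingers and phone above 1 N and contact force between phone and rack below 0.1 N), for 0.2 s.
At the end, for the whole second after the job is handed in: Held by the fingers alone, over 90 mm above the bench and still (under 20 mm/s, 0.15 rad/s); screen centre within 15 mm of the focus point along the lens axis and 20 mm across and up the picture; screen towards the lens, square to it within 8 degrees and upright within 8 degrees (x of screen_mid in the frame of focus between -0.015 and 0.015 m and y of screen_mid in the frame of focus between -0.02 and 0.02 m and z of screen_mid in the frame of focus between -0.02 and 0.02 m and angle between the x axis of phone and the x axis of focus, either way round below 0.14 rad and angle between the z axis of phone and the z axis of focus, either way round below 0.14 rad and angle between phone's own z axis and vertical below 0.8 rad and x of lens in the frame of phone above 0.1 m and contact force between the fingers and phone above 1 N and height (world z) of phone above 0.09 m and contact force between phone and rack below 0.1 N and contact force between phone and stand below 0.1 N and contact force between phone and jar below 0.1 N and contact force between phone and pot below 0.1 N and contact force between phone and drive below 0.1 N and contact force between phone and tile below 0.1 N and linear speed of phone below 0.02 m/s and angular speed of phone below 0.15 rad/s); the arm keeps its last pose, push and grip.
It fails at once if the fingers press on the screen (more than 0.5 N) (contact force between the fingers and screen above 0.5 N).
It fails at once if the camera or its stand is knocked (more than 1 N), by robot or phone (contact force between any of the arm, the fingers, phone and stand above 1 N).
It fails at once if the drive, tile, pot or jar is moved by more than 20 mm (distance of any of drive, tile, pot, jar from where it was at the start of the episode above 0.02 m).
It also fails if it takes over 35 s, if anything falls off the work surface, if the arm or the gripper's body presses on something with over 40 N, if the wrist force passes 120 N, or if a joint passes its speed limit or range.

ROBOT

A 7-joint arm with a two-finger parallel gripper is mounted at the origin on the work surface. World frame = base frame: x ahead of the robot, y to its left, z up, the work surface at z = 0. Lengths are in m, angles in rad, forces in N, time in s.
With the tool pointing down it reaches from about 0.425 to 0.925 m from the base axis. Payload 6.8 kg.
Tool frame: the origin (TCP) lies on the centre line of the jaws, within the pads' length; the fingertips stand 14 mm ahead of it and the grasp point (between the pads) lies 5 mm behind it (r.tips_ahead is the distance from the TCP to the fingertips, in m); z points along the fingers, y is the line along which they close (so a half turn about z gives the same grasp; the last joint's range is limited). The gripper opens to 85 mm and grips with 20 to 120 N. Pads are 22 mm wide; open, the fingers measure 114 mm over their backs; the gripper's body (76 mm by 85 mm) begins 54 mm behind the grasp point. The pads swing forward as they close: fully open they stand 13 mm farther back than shut.
Start: joints at [1.14, 0.477, 0.022, 1.555, -0.011, 1.109, -0.083], TCP at [0.214, -0.64, 0.245] pointing down, gripper open.
Joint ranges: [-2.96, 2.96], [-0.34, 2.1], [-1.41, 1.46], [0.24, 2.44], [-1.37, 4.51], [0.17, 1.92], [-2.96, 2.96]. Speed limits (rad/s): [2.39, 2.39, 3.14, 3.14, 3.14, 3.14, 3.14].

INTERFACE

Orientations are given as a rotation vector (axis times angle).
In Python, from bench import r, eyes gives the robot as it stands.
- The arm moves only by the tool step_arm, never from a script. Its argument "rows" is a list of rows, each a list of 6 numbers: the shift along the world's x, y, z in units of 60 cm (1.0 is 60 cm), then the turn, a rotation vector about the world's x, y, z in units of pi rad (1.0 is pi rad). In form: [[x, y, z, rx, ry, rz], ...]. A call has 1 to 5 rows; each row is the pose to reach, as a shift and turn from the pose commanded when the call began, turning the shorter way round; what a row does not reach only later rows make up. A row lasts 1/12 s, in which the tool goes at most 41.7 mm and 7.16 degrees, less where a joint would pass 70% of its speed; a pose out of reach is approached as far as the arm can. A call with a number of a shift or a turn outside -1 to 1 is refused whole. A call with a gripper value outside its range is refused whole. "jaw" is the closure, from 0 (fully open) to 1 (shut), set as the call begins (left out, the last holds). The fingers move at their own pace and stop on an object; "squeeze" is the grip in N (left out, the last holds). Time passes only in rows, so rows that repeat a pose let the fingers close. It gives the time, the measured TCP pose, the force, the opening and the grip force at its end, in the units of the state.
- r.get_obs(): the state, without advancing time (a new reading comes with each control period).
- eyes.grab_frame(name): name is "scene" or "top" or "wrist"; returns the picture (420x560x3 uint8, red, green, blue); there is no depth.
- eyes.camera_info(name): a dict with "mtx" (3x3 intrinsics, pixels), "extrinsics" (4x4, takes a point from camera to world coordinates); the wrist camera has in their place "tool_from_camera" (4x4, takes a point from camera to tool coordinates, whose origin is the TCP and whose axes are the flange's). Camera axes: x right, y down, z forward; pixel columns grow to the right and rows downward; lengths in m; the calibration is good to about 2 mm. A picture is of the moment at which its call begins: read the wrist's pose just before it. camera_info takes no time and is no camera call.
- r.hand_in(): hands the job in; it is judged then, once.
The state is a dict: "clock": time; "joints": joint angles; "qvel": joint speeds; "tau": joint torques, N m; "tcp_pos": TCP position; "orientation": TCP orientation; "contact_force": force on the tool from outside, world axes, zero at the start; "moment": the same for the moment, N m; "grip_width": finger opening in m; "gripper_force": force on a finger pad.
Only numpy, scipy, OpenCV 4.12 (cv2) and the standard library are available. Lean on these libraries where they do the work, as an engineer would, in place of code of your own. Each camera call takes 0.05 s, during which the arm holds its last target. There are 200 camera calls.

## Working session

There is one attempt and no reset: what is moved stays moved. The work goes in short steps, Python scripts to look and compute and a tool call to move; the robot and the scene stay as the last step left them, time stands still between calls to the robot, and variables do not carry over. Pictures are saved under pics/ and viewed, at most 10 in all, crops included, and the job is handed in when it is done.

Besides the shell and the picture viewer there is one more tool, called after "Call:" as a command line: name --pt "numbers of a row" for each row, then --argument value for the rest. step_arm: Moves the arm, as the interface text tells. Shifts and turns lie within -1 to 1; 1 stands for 60 cm of shift or pi rad of turn. Its arguments: {"type":"object","properties":{"rows":{"type":"array"},"jaw":{"type":"number"},"squeeze":{"type":"number"}},"required":["rows"]}

```bash
mkdir -p pics; cat > shot.py <<'E'
import sys,cv2,numpy as np
from bench import r,eyes
for n in sys.argv[2:]:
    im=eyes.grab_frame(n); cv2.imwrite(f'pics/{n}_{sys.argv[1]}.png',im[:,:,::-1])
E
python3 shot.py 0 scene top; python3 - <<'E'
from bench import r,eyes
import numpy as np
np.set_printoptions(precision=4,suppress=True)
for n in('scene','top','wrist'):
    for k,v in eyes.camera_info(n).items(): print(n,k,v if not hasattr(v,'tolist') else np.array(v))
print(r.get_obs())
E
```

```text
scene mtx [[387.1723   0.     277.8996]
 [  0.     387.1723 209.9576]
 [  0.       0.       1.    ]]
scene extrinsics [[ 0.6885  0.6274 -0.3638  1.0029]
 [ 0.7251 -0.5866  0.3608 -0.386 ]
 [ 0.013  -0.5122 -0.8588  1.1403]
 [ 0.      0.      0.      1.    ]]
top mtx [[398.0831   0.     271.7831]
 [  0.     398.0831 212.9897]
 [  0.       0.       1.    ]]
top extrinsics [[-0.015  -0.9977  0.0659  0.5585]
 [-0.9999  0.0152  0.0016  0.022 ]
 [-0.0026 -0.0658 -0.9978  1.153 ]
 [ 0.      0.      0.      1.    ]]
wrist mtx [[328.4045   0.     280.0352]
 [  0.     328.4045 203.7891]
 [  0.       0.       1.    ]]
wrist tool_from_camera [[-0.0004 -0.9519 -0.3064  0.0781]
 [ 1.     -0.0002 -0.0006 -0.0008]
 [ 0.0005 -0.3064  0.9519 -0.1283]
 [ 0.      0.      0.      1.    ]]
{'clock': 0.1, 'joints': array([ 1.1399,  0.4777,  0.0223,  1.5563, -0.0115,  1.1093, -0.0831]), 'qvel': array([-0.0003, -0.0018, -0.0001, -0.0003, -0.0001, -0.0013, -0.0013]), 'tau': array([  0.0046, -59.7759,   1.6138, -28.1953,   0.0128,   0.005 ,
         0.0001]), 'tcp_pos': array([ 0.214 , -0.6397,  0.2444]), 'orientation': array([-3.0992, -0.5046,  0.0006]), 'contact_force': array([-0.1547,  0.4696, -0.5626]), 'moment': array([-0.0096,  0.0271, -0.0261]), 'gripper_force': 0.0, 'grip_width': 0.08558163123598224}
```

View pics/scene_0.png

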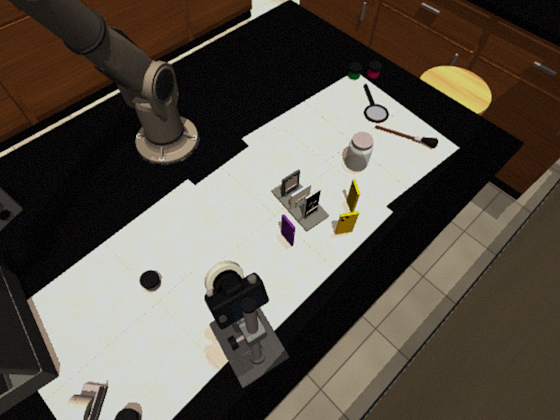

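View pics/top_0.png

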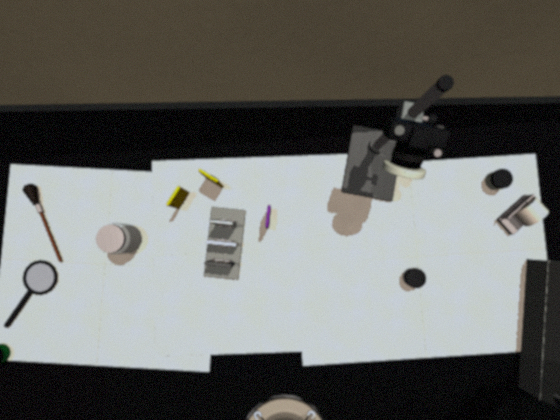

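The scene view shows the rack at about (300,203), holding two black items at (290,183) and (312,203) with a white tile between them. In the top view the rack is at (225,243), the camera and ring at (405,170), the pot at (414,278) and the jar at (115,238). I'll enlarge the rack and the stand.

```bash
python3 - <<'E'
import cv2,numpy as np
s=cv2.imread('pics/scene_0.png');t=cv2.imread('pics/top_0.png')
f=lambda a,k:cv2.resize(a,None,fx=k,fy=k,interpolation=cv2.INTER_CUBIC)
A=f(s[160:235,265:365],4);B=f(t[190:290,190:290],3)
C=f(s[250:390,190:290],2.1429);C=cv2.resize(C,(214,300));D=f(t[70:240,320:460],1.7647)
D=cv2.resize(D,(247,300))
o=np.zeros((600,800,3),np.uint8);o[:300,:400]=A;o[:300,400:700]=B;o[300:,:214]=C;o[300:,400:647]=D
cv2.imwrite('pics/crop1.png',o)
E
```

```text
(no output)
```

View pics/crop1.png

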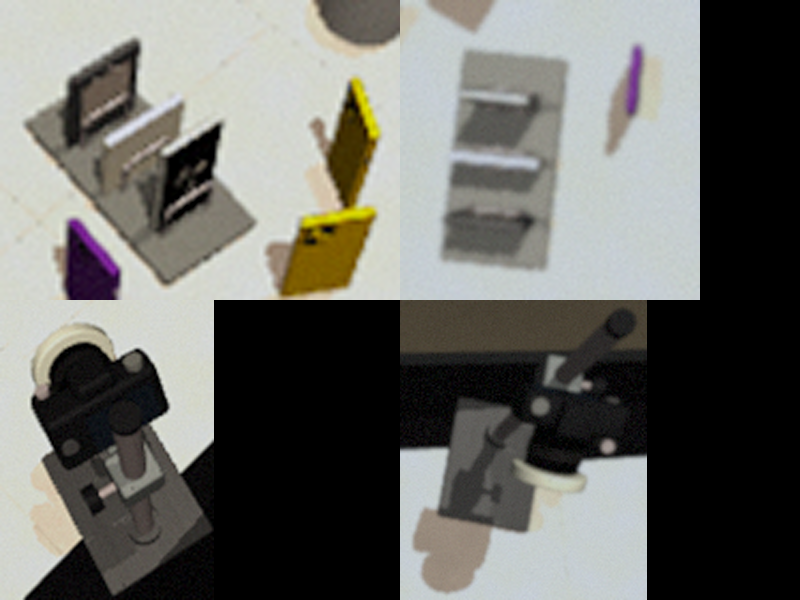

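The phone is the black item with pale prints in the far (+x) slot. The tile is in the middle slot, and the drive, with its brown label, is in the near one.

```bash
cat > geo.py <<'E'
import numpy as np,cv2
from bench import r,eyes
np.set_printoptions(precision=4,suppress=True)
def ray(n,uv):
    c=eyes.camera_info(n);K=np.array(c['mtx']);T=np.array(c['extrinsics'])
    d=T[:3,:3]@np.linalg.inv(K)@[uv[0],uv[1],1];return T[:3,3],d/np.linalg.norm(d)
def plane(n,uv,z):
    o,d=ray(n,uv);return o+d*(z-o[2])/d[2]
def tri(a,ua,b,ub):
    o1,d1=ray(a,ua);o2,d2=ray(b,ub)
    s=np.linalg.lstsq(np.c_[d1,-d2],o2-o1,rcond=None)[0];p,q=o1+s[0]*d1,o2+s[1]*d2
    return (p+q)/2,np.linalg.norm(p-q)
def proj(n,P):
    c=eyes.camera_info(n);p=np.linalg.inv(c['extrinsics'])@np.r_[P,1];p=np.array(c['mtx'])@p[:3];return p[:2]/p[2]
E
python3 - <<'E'
from geo import *
t=cv2.imread('pics/top_0.png');s=cv2.imread('pics/scene_0.png')
g=cv2.cvtColor(t,cv2.COLOR_BGR2GRAY)
# rack outline
m=np.zeros_like(g);m[195:292,195:255]=(g[195:292,195:255]<185)*255
c=max(cv2.findContours(m,0,1)[0],key=cv2.contourArea);b=cv2.boxPoints(cv2.minAreaRect(c))
P=np.array([plane('top',p,.012) for p in b]);print('rack px',b,'\n',P,'c',P.mean(0),'sides',np.linalg.norm(np.diff(P,axis=0),axis=1))
e=P[[np.argsort(P[:,0])[2:]]].reshape(-1,3).mean(0)-P[[np.argsort(P[:,0])[:2]]].reshape(-1,3).mean(0);print('rack yaw',np.arctan2(e[1],e[0]))
# ring (pale) in both views
def ring(im,x0,y0,x1,y1):
    h=cv2.cvtColor(im,cv2.COLOR_BGR2HSV)[y0:y1,x0:x1];print(h[::6,::6,1].shape)
    return h
for nm,im,w in(('top',t,(380,150,430,185)),('scene',s,(200,255,250,310))):
    x0,y0,x1,y1=w;k=im[y0:y1,x0:x1].astype(int);d=k[:,:,2]-k[:,:,0]
    print(nm);print(d[::3,::3]);print(k[::3,::3,2])
E
```

```text
rack px [[201.378  276.5976]
 [209.3293 205.0366]
 [246.7561 209.1951]
 [238.8049 280.7561]] 
 [[0.4556 0.2267 0.012 ]
 [0.6595 0.2031 0.012 ]
 [0.6459 0.0956 0.012 ]
 [0.4424 0.1204 0.012 ]] c [0.5509 0.1615 0.012 ] sides [0.2052 0.1084 0.205 ]
rack yaw -0.11821712525013316
top
[[  5   3   4   3   1   6   1   2   2   3  -2   0   0   0  -5  -4  -3]
 [  5   3   7   3   3   1   6   0   2   0   3  -4  -3   0   0   0   3]
 [  3   4   4   6   2  -2   2   0   0   1   1   1   7   4   2   4   5]
 [  5   4   9   6  -3  -3   0  -6  -1   4   8   5   4   5   2  -5  -1]
 [  4   7  17  16   5  -1   0  -1  -3   1   3   1   0   9  -5 -10  -9]
 [  7   4  13  19  19  18  10   4  -6   6   2   3  -3  -3 -15 -12 -12]
 [  7   6  12  16  17  21  18  15  13   9  10   7  13  12   4  -6 -12]
 [  3   6   6  16  19  19  23  19  10   0   4   4  12  16  20   8  -9]
 [  3   2   5   5  12  15  20  25  17   9   7   9  13  19  22   0 -11]
 [  1   5   4   5   5   6  21  21  21  19  18  17  21  21  14  -6  -9]
 [  4   6   4   3   5  10  24  24  22  23  24   0   0  -4  -6 -10  -8]
 [  3   2   3   4   4  14  17  17  20  
[... 2891 characters left out ...]
169 185 163   0  17  16  22  10  15  18  15  12   5  19  28]
 [214 217 160 181 131   9  25  11  16  18  18  19  23  27   4  11  21]
 [213 211 159 186 151  13   5   4  15  17  15  29  29  16  10  23  31]
 [214 214 184 161  99  14   1  18  15  29  26  11  15   9  22  29  20]
 [209 216  87 146  92   5  11   8   9  17  11   9  19  31  23   8  15]
 [209 219  16   7  10  11  13  14  17  16  15  35  29  13   1  17  21]
 [210 215  10  15  12  20  12  14  15  29  25  14   3  22  21  26  25]
 [211 213 123   8  21  20  18  24  36  20   2  10  12  12  22  31  23]
 [212 212 216   0  18  23  26  23  18  14  12  13  13  11  26  23  29]
 [209 212 211 124  17  26   0  12  21  10   5  14  14  16  20  24  26]]
```

```bash
python3 - <<'E'
from geo import *
t=cv2.imread('pics/top_0.png');s=cv2.imread('pics/scene_0.png')
R=cv2.GaussianBlur(t[:,:,2],(3,3),0).astype(float)
def cross(a,th,lo):  # first subpixel crossing
    i=np.where(np.diff((a>th).astype(int))!=0)[0]
    return [lo+k+(th-a[k])/(a[k+1]-a[k]) for k in i]
L=[];F=[];G=[]
for v in range(164,188):
    c=cross(R[v,330:365],140,330); 
    if c:L.append((c[0],v))
for u in range(346,390):
    c=cross(R[180:212,u],112,180); 
    if c:F.append((u,c[-1]))
for v in range(180,198):
    c=cross(R[v,385:410],140,385)
    if c:G.append((c[0],v))
for n,E in(('left',L),('front',F),('right',G)):
    E=np.array(E,np.float32);q=cv2.fitLine(E,cv2.DIST_HUBER,0,.01,.01).ravel()
    a=plane('top',q[2:]-20*q[:2],.012);b=plane('top',q[2:]+20*q[:2],.012)
    d=b-a;res=np.abs((E-q[2:])@[-q[1],q[0]]).mean();print(n,len(E),'px',q,'res',res,'dir deg',np.degrees(np.arctan2(d[1],d[0])),'pt',a)
for n,c in(('top',[(342.7,191.8),(393.7,200.3),(354,125.5)]),('scene',[(211,329),(241.3,386.3),(285.7,356.4)])):
    for p in c:print(n,p,plane(n,p,.012))
# scene ring ellipse: outer edge against white is weak, use chroma
k=s.astype(int);m=((cv2.GaussianBlur((k[:,:,2]-k[:,:,0]).astype(np.float32),(3,3),0)>15)).astype(np.uint8)
w=np.zeros_like(m);w[255:300,200:250]=m[255:300,200:250]
c=max(cv2.findContours(w,0,1)[0],key=cv2.contourArea);h=cv2.convexHull(c)[:,0]
print('hull',h.tolist())
w2=cv2.cvtColor(cv2.resize(s[250:320,190:290],None,fx=8,fy=8,interpolation=2),4)[:,:,::-1]
cv2.imwrite('pics/r.png',np.hstack([cv2.resize(s[250:310,195:255],(400,400),interpolation=2),cv2.resize(t[145:195,375:425],(400,400),interpolation=2)]))
E
```

```text
left 24 px [  0.177   -0.9842 343.6401 173.9   ] res 0.06697557 dir deg -11.624485107799941 pt [ 0.6869 -0.1738  0.012 ]
front 44 px [  0.9854   0.17   367.5    196.9744] res 0.12472358 dir deg -100.74590823840585 pt [ 0.6866 -0.1959  0.012 ]
right 18 px [  0.163   -0.9866 394.0575 188.9   ] res 0.03308249 dir deg -11.304110421319484 pt [ 0.6412 -0.3182  0.012 ]
top (342.7, 191.8) [ 0.6919 -0.1814  0.012 ]
top (393.7, 200.3) [ 0.6651 -0.3274  0.012 ]
top (354, 125.5) [ 0.8856 -0.2195  0.012 ]
scene (211, 329) [ 0.6817 -0.3248  0.012 ]
scene (241.3, 386.3) [ 0.8551 -0.3601  0.012 ]
scene (285.7, 356.4) [ 0.8821 -0.2213  0.012 ]
hull [[231, 261], [234, 262], [236, 263], [240, 267], [242, 271], [243, 275], [243, 277], [242, 278], [210, 295], [208, 295], [206, 293], [205, 285], [205, 277], [206, 273], [214, 265], [219, 261]]
```

View pics/r.png

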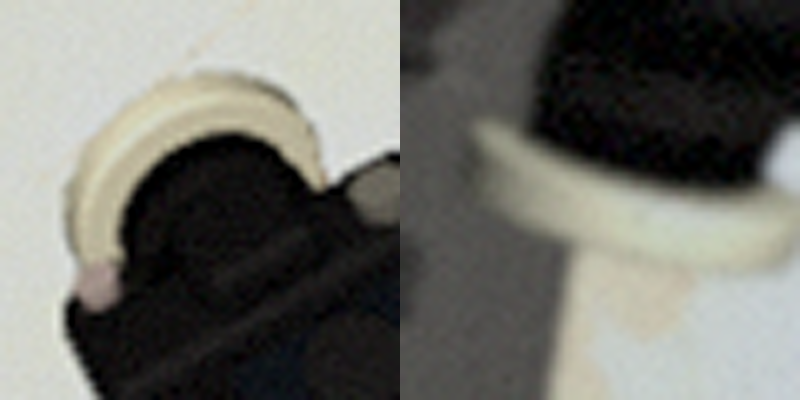

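Left: scene view of the ring at about (224,278). Right: top view of the ring, with its level diameter running from (384,162) to (425,175). The plate edges agree on a stand yaw of -11.3°. Next I'll work out the lens height.

```bash
python3 - <<'E'
from geo import *
h=np.array([[231,261],[234,262],[236,263],[240,267],[242,271],[243,275],[205,285],[205,277],[206,273],[214,265],[219,261],[206,293]],np.float32)
for f in(cv2.fitEllipse,cv2.fitEllipseAMS,cv2.fitEllipseDirect):print(f.__name__,f(h))
e=cv2.fitEllipseDirect(h)[0]
yaw=-.1985;hx=np.array([np.cos(yaw),np.sin(yaw)])
lx=np.array([.6785,-.2544])+.018*hx;print('lens xy',lx)
print('tri',tri('scene',e,'top',(404.6,168.2)))
for n,uv in(('scene',e),('top',(404.6,168.2))):
    for z in(.27,.29,.31,.33):
        p=plane(n,uv,z)[:2]-lx;print(n,z,'along',p@hx,'across',p@[-hx[1],hx[0]])
for z in(.27,.29,.31,.33):
    P=np.r_[lx,z];xl=np.r_[hx*np.cos(.4363),np.sin(.4363)];yl=np.r_[-hx[1],hx[0],0];zl=np.cross(xl,yl)
    print(z,'scene: top',proj('scene',P+.044*zl),'+y',proj('scene',P+.044*yl),'-y',proj('scene',P-.044*yl),'topview +y',proj('top',P+.044*yl),'-y',proj('top',P-.044*yl))
E
```

```text
fitEllipse ((223.83065795898438, 281.2113342285156), (38.064388275146484, 43.545528411865234), 27.853260040283203)
fitEllipseAMS ((223.8383331298828, 281.24365234375), (38.06407928466797, 43.56406021118164), 27.4832706451416)
fitEllipseDirect ((223.75038146972656, 280.9727783203125), (37.68666458129883, 43.23611068725586), 30.795787811279297)
lens xy [ 0.6961 -0.2579]
tri (array([ 0.7052, -0.2569,  0.3204]), np.float64(0.003716192560931067))
scene 0.27 along -0.009763330952458675 across 0.008642464271740879
scene 0.29 along -0.0020486776561782724 across 0.006949667443916085
scene 0.31 along 0.0056659756401022405 across 0.005256870616091313
scene 0.33 along 0.013380628936382753 across 0.0035640737882665407
top 0.27 along 0.019679321449183378 across -0.013706287225092166
top 0.29 along 0.014927755945157002 across -0.007794748834940423
top 0.31 along 0.01017619044113076 across -0.0018832104447887657
top 0.33 along 0.005424624937104507 across 0.004028327945362946
0.27 scene: top [216.6573 273.5086] +y [238.9159 276.8008] -y [205.5199 295.8847] topview +y [377.6884 172.1189] -y [416.5844 179.2269]
0.29 scene: top [215.553  270.1722] +y [238.2837 273.6706] -y [204.2146 293.0401] topview +y [380.0929 170.5795] -y [419.8856 177.8485]
0.31 scene: top [214.4038 266.7001] +y [237.6269 270.4186] -y [202.8571 290.0817] topview +y [382.6102 168.9679] -y [423.342  176.4053]
0.33 scene: top [213.2069 263.0838] +y [236.944  267.0377] -y [201.4442 287.0025] topview +y [385.2485 167.2788] -y [426.9647 174.8926]
```

Call:
step_arm --pt "0.07 0.07 0.05 0 0 0.04" --pt "0.14 0.14 0.1 0 0 0.06" --pt "0.2 0.2 0.12 0 0 0.06" --pt "0.24 0.27 0.12 0 0 0.06" --pt "0.27 0.34 0.12 0 0 0.06"

```text
clock: 0.52
tcp_pos: [0.3431, -0.4914, 0.3108]
orientation: [3.038, 0.794, 0.002]
contact_force: [1.3, -0.3, -1.1]
grip_width: 0.085
gripper_force: 0.0
```

Call:
step_arm --pt "0.16 0.4 0 0 0 -0.2" --pt "0.16 0.4 0 0 0 -0.2" --pt "0.16 0.4 0 0 0 -0.2" --pt "0.16 0.4 0 0 0 -0.2" --pt "0.16 0.4 0 0 0 -0.2"

```text
clock: 0.93
tcp_pos: [0.4141, -0.3098, 0.3096]
orientation: [-3.139, 0.121, 0.001]
contact_force: [0.5, 0.7, 0.1]
grip_width: 0.0857
gripper_force: 0.0
```

Call:
step_arm --pt "0.1 0.34 0 0 0 0" --pt "0.1 0.34 0 0 0 0" --pt "0.1 0.34 0 0 0 0" --pt "0.1 0.34 0 0 0 0" --pt "0.1 0.34 0 0 0 0"

```text
clock: 1.35
tcp_pos: [0.4725, -0.1101, 0.3097]
orientation: [3.139, -0.113, -0.0]
contact_force: [1.6, -0.7, -0.7]
grip_width: 0.0854
gripper_force: 0.0
```

Call:
step_arm --pt "0.21 0.44 0 0 0 -0.015" --pt "0.21 0.44 0 0 0 -0.015" --pt "0.21 0.44 0 0 0 -0.015" --pt "0.21 0.44 0 0 0 -0.015" --pt "0.21 0.44 0 0 0 -0.015"

```text
clock: 1.77
tcp_pos: [0.5627, 0.0778, 0.3095]
orientation: [3.136, -0.187, -0.0]
contact_force: [1.0, -1.1, -0.1]
grip_width: 0.0853
gripper_force: 0.0
```

Call:
step_arm --pt "0.08 0.15 0 0 0 0" --pt "0.08 0.15 0 0 0 0" --pt "0.08 0.15 0 0 0 0" --pt "0.08 0.15 0 0 0 0" --pt "0.08 0.15 0 0 0 0"

```text
clock: 2.18
tcp_pos: [0.6101, 0.1671, 0.3088]
orientation: [3.136, -0.183, -0.003]
contact_force: [0.0, -0.4, -0.1]
grip_width: 0.0852
gripper_force: 0.0
```

```bash
python3 - <<'E'
from geo import *
from scipy.spatial.transform import Rotation as Ro
o=r.get_obs();im=eyes.grab_frame('wrist')
cv2.imwrite('pics/wrist_1.png',im[:,:,::-1]);np.savez('w1.npz',p=o['tcp_pos'],o=o['orientation'])
print(o['tcp_pos'],o['orientation'],Ro.from_rotvec(o['orientation']).as_matrix())
E
```

```text
[0.6101 0.1671 0.3088] [ 3.1361 -0.1832 -0.0028] [[ 0.9932 -0.1164 -0.0018]
 [-0.1164 -0.9932 -0.    ]
 [-0.0017  0.0002 -1.    ]]
```

View pics/wrist_1.png

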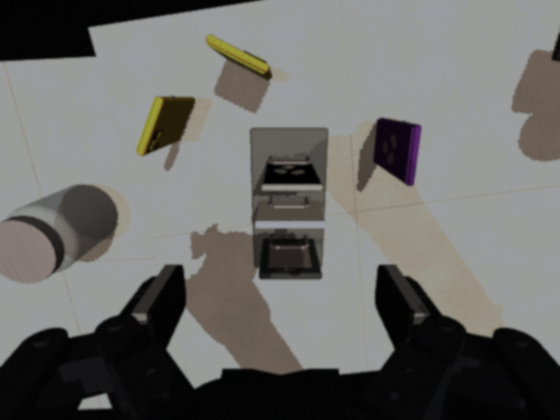

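The wrist view shows the phone in the far slot, its frame's top edge at about row 188, columns 262–322. The rack's far edge is at row 128, columns 251–327, square to the image.

```bash
cat >> geo.py <<'E'
from scipy.spatial.transform import Rotation as Ro
def wplane(uv,z,p,o):
    c=eyes.camera_info('wrist');T=np.eye(4);T[:3,:3]=Ro.from_rotvec(o).as_matrix();T[:3,3]=p
    T=T@np.array(c['tool_from_camera']);d=T[:3,:3]@np.linalg.inv(c['mtx'])@[uv[0],uv[1],1];return T[:3,3]+d*(z-T[2,3])/d[2]
E
python3 - <<'E'
from geo import *
w=np.load('w1.npz');p,o=w['p'],w['o'];im=cv2.imread('pics/wrist_1.png');g=cv2.cvtColor(im,6)
print(g[180:198,254:330:6]);print('row187',g[186:190].mean(0)[252:332].astype(int))
for uv in((251,128),(327,128)):print('rack far',wplane(uv,.012,p,o))
for uv in((262.5,188),(322,188),(292,185.5),(292,190)):print('phone top',uv,wplane(uv,.136,p,o))
E
```

```text
[[ 91  50   2   1   1   0   0   0   2   0   2  56 115]
 [ 91  48   1   2   2   2   1   2   1   0   4  49 117]
 [ 91  48  11  12   8   9   8   9  11   8  11  40 116]
 [ 89  50  38  38  39  38  39  39  38  42  40  48 116]
 [ 89  51  82  81  83  81  81  82  83  85  84  82 118]
 [ 87  54 118 116 120 120 119 121 121 124 122 118 120]
 [ 85  58 139 140 142 141 143 144 144 144 143 139 123]
 [ 83  61 147 146 150 150 150 149 152 150 149 145 124]
 [ 77  63 143 143 148 145 146 146 149 146 145 140 123]
 [ 70  59 125 128 132 129 132 132 136 133 132 128 124]
 [ 61  54  98 101 107 104 107 109 115 112 114 111 128]
 [ 54  50  68  67  72  71  75  78  93  91  94  97 135]
 [ 53  50  51  44  52  52  54  60  86  86  90  92 142]
 [ 54  50  48  44  47  47  50  61  90  89  92  93 144]
 [ 56  50  56  49  51  55  57  69  92  90  93  93 143]
 [ 67  60  68  55  59  65  68  79  90  90  91  92 143]
 [ 79  77  84  60  71  73  78  82  84  84  91  91 143]
 [ 88  89  90  61  77  75  79  80  80  73  91  92 142]]
row187 [ 91  81  78  67  57  50  49  50  60  84 112 130 138 139 138 138 137 139
 139 139 139 140 141 142 142 143 143 143 143 143 143 141 141 140 140 141
 141 141 142 142 142 143 142 142 142 142 142 143 143 144 145 145 145 145
 144 143 143 143 142 142 143 142 142 142 142 142 142 142 138 127 107  86
  80  97 123 140 145 145 146 146]
rack far [0.6553 0.1995 0.012 ]
rack far [0.6441 0.104  0.012 ]
phone top (262.5, 188) [0.6084 0.1848 0.136 ]
phone top (322, 188) [0.6018 0.1287 0.136 ]
phone top (292, 185.5) [0.6075 0.1567 0.136 ]
phone top (292, 190) [0.6031 0.1572 0.136 ]
```

Call:
step_arm --pt "-0.007 -0.017 -0.05 0 0 0" --pt "-0.007 -0.017 -0.11 0 0 0" --pt "-0.007 -0.017 -0.17 0 0 0" --pt "-0.007 -0.017 -0.2 0 0 0" --pt "-0.007 -0.017 -0.2 0 0 0"

```text
clock: 2.65
tcp_pos: [0.6032, 0.152, 0.1851]
orientation: [3.131, -0.191, -0.012]
contact_force: [0.3, 0.1, -0.1]
grip_width: 0.0852
gripper_force: 0.0
```

```bash
python3 - <<'E'
from geo import *
o=r.get_obs();im=eyes.grab_frame('wrist');cv2.imwrite('pics/wrist_2.png',im[:,:,::-1]);np.savez('w2.npz',p=o['tcp_pos'],o=o['orientation'])
print(o['tcp_pos'],Ro.from_rotvec(o['orientation']).as_matrix(),o['contact_force'])
E
```

```text
[0.6032 0.152  0.1851] [[ 0.9926 -0.1213 -0.0081]
 [-0.1214 -0.9926 -0.0039]
 [-0.0076  0.0049 -1.    ]] [ 0.2868  0.053  -0.1421]
```

View pics/wrist_2.png

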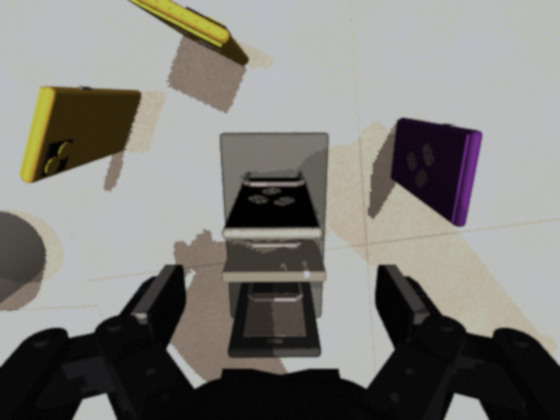

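The phone's top edge is at row 232, columns 223–322, slightly left of the jaw centre line at column 280. I'll compute the offset.

```bash
python3 - <<'E'
from geo import *
w=np.load('w2.npz');p,o=w['p'],w['o'];g=cv2.cvtColor(cv2.imread('pics/wrist_2.png'),6)
print(g[222:246,270]);a=g[230:235].mean(0);print(a[216:232].astype(int),a[312:330].astype(int))
R=Ro.from_rotvec(o).as_matrix()
for z in(.136,.130):
  for uv in((223,232),(322.5,232),(272.5,232.5)):
    P=wplane(uv,z,p,o);print(z,uv,P,'tool frame',R.T@(P-p))
E
```

```text
[  2   1   1   3  21  55  99 136 159 173 180 184 182 174 163 145 126 105
  88  76  74 102 136 154]
[187 187 188 186 180 161 141 139 151 162 169 171 172 171 170 171] [177 178 179 179 179 178 174 165 149 127 103  94 110 143 167 176 181 184]
0.136 (223, 232) [0.6103 0.1851 0.136 ] tool frame [ 0.0034 -0.0339  0.0489]
0.136 (322.5, 232) [0.6031 0.1274 0.136 ] tool frame [0.0033 0.0241 0.0492]
0.136 (272.5, 232.5) [0.6064 0.1565 0.136 ] tool frame [ 0.003  -0.0051  0.0491]
0.13 (223, 232) [0.6078 0.1865 0.13  ] tool frame [ 0.0009 -0.0351  0.0549]
0.13 (322.5, 232) [0.6004 0.1269 0.13  ] tool frame [0.0007 0.025  0.0552]
0.13 (272.5, 232.5) [0.6038 0.1569 0.13  ] tool frame [ 0.0005 -0.0052  0.0551]
```

Call:
step_arm --pt "0.005 0.008 -0.04 0 0 0" --pt "0.005 0.008 -0.08 0 0 0" --pt "0.005 0.008 -0.12 0 0 0" --pt "0.005 0.008 -0.15 0 0 0" --pt "0.005 0.008 -0.15 0 0 0"

```text
clock: 3.12
tcp_pos: [0.6083, 0.159, 0.0984]
orientation: [3.134, -0.189, -0.004]
contact_force: [-0.3, -0.5, 0.0]
grip_width: 0.0854
gripper_force: 0.0
```

Call:
step_arm --pt "0 0 0 0 0 0" --pt "0 0 0 0 0 0"

```text
clock: 3.28
tcp_pos: [0.6109, 0.1607, 0.1024]
orientation: [-3.135, 0.188, -0.006]
contact_force: [0.4, -0.0, -0.1]
grip_width: 0.0853
gripper_force: 0.0
```

Call:
step_arm --pt "0 0 0 0 0 0" --pt "0 0 0 0 0 0" --pt "0 0 0 0 0 0"

```text
clock: 3.53
tcp_pos: [0.61, 0.1607, 0.1011]
orientation: [-3.135, 0.187, -0.003]
contact_force: [0.1, 1.3, 0.1]
grip_width: 0.0853
gripper_force: 0.0
```

Call:
step_arm --pt "-0.006 -0.007 -0.01 0 0 0" --pt "-0.006 -0.007 -0.01 0 0 0" --pt "-0.006 -0.007 -0.01 0 0 0"

```text
clock: 3.78
tcp_pos: [0.605, 0.1557, 0.0932]
orientation: [3.135, -0.187, -0.002]
contact_force: [0.4, 0.7, -0.8]
grip_width: 0.0854
gripper_force: 0.0
```

Call:
step_arm --pt "0 0 0 0 0 0" --pt "0 0 0 0 0 0" --pt "0 0 0 0 0 0" --pt "0 0 0 0 0 0" --pt "0 0 0 0 0 0" --jaw 0.4 --squeeze 45

```text
clock: 4.2
tcp_pos: [0.606, 0.1565, 0.0941]
orientation: [-3.136, 0.187, -0.001]
contact_force: [0.7, 0.5, 1.5]
grip_width: 0.0591
gripper_force: 48.9
```

Call:
step_arm --pt "0 0 0.02 0 0 0" --pt "0 0 0.05 0 0 0" --pt "0 0 0.09 0 0 0" --pt "0 0 0.13 0 0 0" --pt "0 0 0.17 0 0 0" --jaw 0.6

```text
clock: 4.62
tcp_pos: [0.6051, 0.1563, 0.1972]
orientation: [3.136, -0.186, -0.001]
contact_force: [0.0, -0.1, -1.9]
grip_width: 0.0593
gripper_force: 49.1
```

Call:
step_arm --pt "0 0 0.05 0 0 0" --pt "0 0 0.1 0 0 0" --pt "0 0 0.15 0 0 0" --pt "0 0 0.18 0 0 0" --pt "0 0 0.18 0 0 0"

```text
clock: 5.03
tcp_pos: [0.6073, 0.1575, 0.3094]
orientation: [-3.133, 0.186, -0.012]
contact_force: [0.2, 0.3, -1.8]
grip_width: 0.0593
gripper_force: 49.2
```

Call:
step_arm --pt "0 0 0 0 0 0" --pt "0 0 0 0 0 0" --pt "0 0 0 0 0 0" --pt "0 0 0 0 0 0"

```text
clock: 5.37
tcp_pos: [0.6049, 0.156, 0.302]
orientation: [3.135, -0.186, -0.005]
contact_force: [0.1, 0.8, -2.0]
grip_width: 0.059
gripper_force: 49.2
```

```bash
python3 - <<'E'
from geo import *
o=r.get_obs();im=eyes.grab_frame('wrist')[:,:,::-1];s=eyes.grab_frame('scene')[:,:,::-1]
cv2.imwrite('pics/wrist_3.png',im);cv2.imwrite('pics/scene_3.png',s);np.savez('w3.npz',p=o['tcp_pos'],o=o['orientation'])
cv2.imwrite('pics/v3.png',np.hstack([cv2.resize(im[100:400],(460,300*460//560)),cv2.resize(s[100:250,250:390],(264,283))])[:246] if 0 else np.hstack([cv2.resize(im,(440,330)),cv2.resize(s[90:240,250:390],(308,330))]))
print(o['tcp_pos'],Ro.from_rotvec(o['orientation']).as_matrix(),o['gripper_force'],o['grip_width'])
E
```

```text
[0.6049 0.156  0.302 ] [[ 0.9929 -0.1185 -0.0029]
 [-0.1185 -0.9929 -0.0008]
 [-0.0028  0.0012 -1.    ]] 49.16273653507233 0.05902403386122665
```

View pics/v3.png

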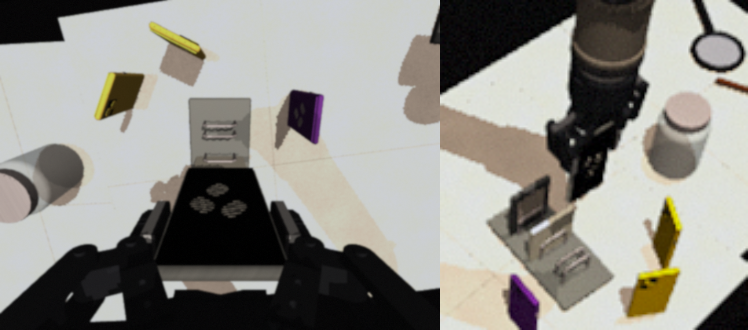

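The phone is held by its long edges, with the pads off the screen and the prints visible. The rack slot is empty and its neighbours are undisturbed. I'll measure the phone's lean in the tool frame.

```bash
python3 - <<'E'
from geo import *
w=np.load('w3.npz');g=cv2.cvtColor(cv2.imread('pics/wrist_3.png'),6)
print('top',list(zip(range(326,366,2),g[326:366:2,270:290].mean(1).astype(int))))
print('bot',list(zip(range(200,232),g[200:232,270:290].mean(1).astype(int))))
b=g[222:226].mean(0);print('botcols',b[226:250].astype(int),b[315:345].astype(int))
t=g[340:344].mean(0);print('topcols',t[190:220].astype(int),t[345:375].astype(int))
Z=np.zeros(3)
for v in(336,338,340,352):print('top',v,wplane((280,v),-.042,Z,Z)-[0,0,0])
for v in(208,211,214):print('bot',v,wplane((280,v),.082,Z,Z))
E
```

```text
top [(326, np.int64(1)), (328, np.int64(0)), (330, np.int64(1)), (332, np.int64(0)), (334, np.int64(1)), (336, np.int64(7)), (338, np.int64(43)), (340, np.int64(65)), (342, np.int64(77)), (344, np.int64(85)), (346, np.int64(90)), (348, np.int64(94)), (350, np.int64(97)), (352, np.int64(94)), (354, np.int64(89)), (356, np.int64(85)), (358, np.int64(115)), (360, np.int64(132)), (362, np.int64(132)), (364, np.int64(133))]
bot [(200, np.int64(103)), (201, np.int64(101)), (202, np.int64(98)), (203, np.int64(107)), (204, np.int64(139)), (205, np.int64(159)), (206, np.int64(145)), (207, np.int64(118)), (208, np.int64(104)), (209, np.int64(97)), (210, np.int64(88)), (211, np.int64(79)), (212, np.int64(66)), (213, np.int64(42)), (214, np.int64(17)), (215, np.int64(3)), (216, np.int64(1)), (217, np.int64(1)), (218, np.int64(1)), (219, np.int64(0)), (220, np.int64(1)), (221, np.int64(1)), (222, np.int64(1)), (223, np.int64(1)), (224, np.int64(1)), (225, np.int64(1)), (226, np.int64(1)), (227, np.int64(1)), (228, np.int64(1)), (229, np.int64(1)), (230, np.int64(1)), (231, np.int64(1))]
botcols [151 165 168 155 139 132 128 117  97  67  34  11   3   2   1   0   1   0
   1   1   1   1   1   1] [  2   0   1   1   1   1   0   2  11  40  88 142 182 199 205 205 206 206
 206 205 205 205 205 205 205 205 205 205 205 205]
topcols [11 12 11 12 11 11 11 12 12 16 30 49 64 72 74 73 74 73 72 71 70 70 69 70
 70 70 71 70 71 71] [78 77 78 78 78 77 76 76 76 76 77 77 77 70 55 33 18 11 10 11 12 11 10 11
 11 12 13 11 11 10]
top 336 [ 0.0059 -0.0007 -0.042 ]
top 338 [ 0.0051 -0.0007 -0.042 ]
top 340 [ 0.0044 -0.0007 -0.042 ]
top 352 [-0.0003 -0.0007 -0.042 ]
bot 208 [ 0.007  -0.0007  0.082 ]
bot 211 [ 0.0049 -0.0007  0.082 ]
bot 214 [ 0.0027 -0.0007  0.082 ]
```

```bash
cat > tgt.py <<'E'
from geo import *
L=np.array([.6961,-.2579,.316]);yaw=-.1985;a=np.radians(25)
xl=np.array([np.cos(a)*np.cos(yaw),np.cos(a)*np.sin(yaw),np.sin(a)]);yl=np.array([-np.sin(yaw),np.cos(yaw),0]);zl=np.cross(xl,yl)
RT=np.c_[xl,-yl,-zl];F=L-.18*xl
def todo(mid=(.0055,0,.020)):
    o=r.get_obs();R=Ro.from_rotvec(o['orientation']).as_matrix();T=F-RT@np.array(mid)
    print('focus',F,'tcp goal',T,'clock',o['clock'],'tcp',o['tcp_pos']);print('shift units',(T-o['tcp_pos'])/.6,'turn units',Ro.from_matrix(RT@R.T).as_rotvec()/np.pi,'grip',o['gripper_force'],'joints',o['joints'])
if __name__=='__main__':todo()
E
python3 tgt.py
```

```text
focus [ 0.5362 -0.2257  0.2399] tcp goal [ 0.523  -0.2231  0.2557] clock 5.4667 tcp [0.6052 0.1562 0.3026]
shift units [-0.137  -0.6322 -0.0781] turn units [-0.0218 -0.1378 -0.0249] grip 49.16242182254791 joints [-0.0299  0.3845 -0.4314  1.5886  0.1681  1.2075 -2.1834]
```

Call:
step_arm --pt "-0.03 -0.03 0 -0.002 -0.014 -0.002" --pt "-0.07 -0.08 0 -0.004 -0.03 -0.005" --pt "-0.11 -0.13 0 -0.007 -0.045 -0.008" --pt "-0.15 -0.18 0 -0.01 -0.06 -0.01" --pt "-0.18 -0.23 0 -0.013 -0.08 -0.014"

```text
clock: 5.88
tcp_pos: [0.4959, 0.0172, 0.3032]
orientation: [3.08, -0.252, 0.395]
contact_force: [0.3, -0.8, -0.9]
grip_width: 0.059
gripper_force: 49.3
```

Call:
step_arm --pt "0 -0.05 0 -0.003 -0.015 -0.003" --pt "0 -0.1 0 -0.006 -0.03 -0.006" --pt "0 -0.15 0 -0.009 -0.045 -0.009" --pt "0 -0.2 0 -0.009 -0.055 -0.01" --pt "0 -0.24 0 -0.009 -0.055 -0.01"

```text
clock: 6.3
tcp_pos: [0.4955, -0.1278, 0.303]
orientation: [3.012, -0.298, 0.657]
contact_force: [-0.5, 0.3, -2.3]
grip_width: 0.0593
gripper_force: 49.4
```

Call:
step_arm --pt "0 -0.02 0 0 0 0" --pt "0 -0.04 0 0 0 0" --pt "0 -0.06 0 0 0 0" --pt "0 -0.06 0 0 0 0" --pt "0 -0.06 0 0 0 0"

```text
clock: 6.72
tcp_pos: [0.4973, -0.1617, 0.3033]
orientation: [3.013, -0.297, 0.656]
contact_force: [-0.6, 0.9, -1.9]
grip_width: 0.0592
gripper_force: 49.4
```

```bash
python3 tgt.py
```

```text
focus [ 0.5362 -0.2257  0.2399] tcp goal [ 0.523  -0.2231  0.2557] clock 6.7167 tcp [ 0.4973 -0.1617  0.3033]
shift units [ 0.0428 -0.1023 -0.0794] turn units [ 0.     -0.0025 -0.0005] grip 49.36496615409851 joints [ 0.3575 -0.0233 -0.1605  2.1285 -0.0032  0.6075 -1.569 ]
```

Call:
step_arm --pt "0 -0.03 -0.02 0 0 0" --pt "0 -0.06 -0.04 0 -0.001 0" --pt "0 -0.09 -0.06 0 -0.002 0" --pt "0 -0.102 -0.079 0 -0.0025 0" --pt "0.01 -0.102 -0.079 0 -0.0025 0"

```text
clock: 7.13
tcp_pos: [0.5013, -0.2232, 0.2534]
orientation: [3.013, -0.3, 0.661]
contact_force: [-1.3, -0.7, -1.6]
grip_width: 0.0594
gripper_force: 49.4
```

Call:
step_arm --pt "0.01 0 0 0 0 0" --pt "0.02 0 0 0 0 0" --pt "0.033 0 0 0 0 0" --pt "0.033 0 0 0 0 0" --pt "0.033 0 0 0 0 0"

```text
clock: 7.55
tcp_pos: [0.5245, -0.2219, 0.257]
orientation: [3.011, -0.293, 0.671]
contact_force: [-0.1, -0.2, -1.3]
grip_width: 0.0593
gripper_force: 49.4
```

Call:
step_arm --pt "0 0 0 0 0 0" --pt "0 0 0 0 0 0" --pt "0 0 0 0 0 0"

```text
clock: 7.8
tcp_pos: [0.5232, -0.2228, 0.2565]
orientation: [3.011, -0.296, 0.669]
contact_force: [-0.2, 0.3, -1.9]
grip_width: 0.0595
gripper_force: 49.4
```

```bash
python3 tgt.py; python3 shot.py 4 scene wrist top; python3 - <<'E'
import cv2,numpy as np
a=cv2.imread('pics/scene_4.png');b=cv2.imread('pics/wrist_4.png');t=cv2.imread('pics/top_4.png')
cv2.imwrite('pics/v4.png',np.hstack([cv2.resize(a[200:380,150:300],(400,480)),np.vstack([cv2.resize(b,(400,300)),cv2.resize(t[100:260,300:460],(400,180) if 0 else (180,180)) if 0 else cv2.resize(t[120:228,320:460],(400,180) if 0 else (233,180)).copy() if 0 else cv2.copyMakeBorder(cv2.resize(t[120:228,320:460],(233,180)),0,0,0,167,0)])]))
E
```

```text
focus [ 0.5362 -0.2257  0.2399] tcp goal [ 0.523  -0.2231  0.2557] clock 7.8 tcp [ 0.5232 -0.2228  0.2565]
shift units [-0.0003 -0.0004 -0.0012] turn units [ 0.0002  0.0003 -0.0008] grip 49.36376988887787 joints [ 0.4094  0.1131 -0.0937  2.1057 -0.0867  0.4904 -1.3806]
```

View pics/v4.png

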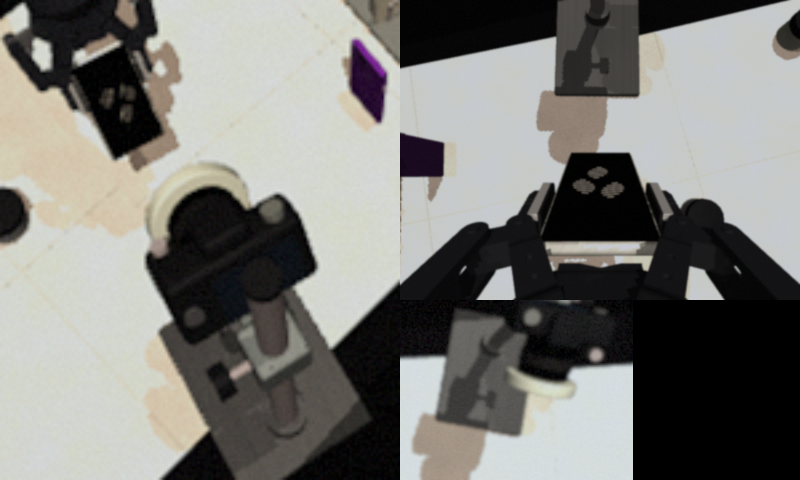

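The phone is presented in front of the ring, upright with the screen facing the lens. In the wrist view the stand plate's front edge runs from (218,133) to (336,134), nearly centred and square. I'll cross-check the lens using the camera's pink button and grey knob, which both views show.

```bash
python3 - <<'E'
from tgt import *
o=r.get_obs();p,q=o['tcp_pos'],o['orientation']
g=cv2.cvtColor(cv2.imread('pics/wrist_4.png'),6)
a,b=wplane((218,133),.012,p,q),wplane((336,134.5),.012,p,q);d=a-b
print('plate front',a,b,'w',np.linalg.norm(d),'yaw',np.arctan2(-d[0],d[1]),'mid',(a+b)/2)
s=cv2.imread('pics/scene_4.png').astype(int);t=cv2.imread('pics/top_4.png').astype(int)
def blob(im,u,v,k,f):
    w=im[v-k:v+k+1,u-k:u+k+1];m=f(w);y,x=np.where(m);return np.array([u-k+x.mean(),v-k+y.mean()]),m.sum()
pk=lambda w:(w[:,:,2]-w[:,:,1]>14)&(w[:,:,2]>70)
gr=lambda w:w.mean(2)>60
for nm,us,ut,f in(('pink',(209,291),(438,153),pk),('knob',(252,278),(400,130),gr)):
    A,n=blob(s,*us,4,f);B,m=blob(t,*ut,4,f);P,e=tri('scene',A,'top',B)
    print(nm,A,n,B,m,'P',P,'gap',e,'lens frame',np.c_[xl,yl,zl].T@(P-L))
E
```

```text
plate front [ 0.6898 -0.1768  0.012 ] [ 0.6593 -0.3203  0.012 ] w 0.14662383977270524 yaw -0.20978167646675597 mid [ 0.6745 -0.2486  0.012 ]
pink [209.1818 292.2273] 22 [439. 152.] 1 P [ 0.7256 -0.3038  0.3827] gap 0.004962205303583189 lens frame [ 0.0626 -0.0392  0.0445]
knob [251.4762 278.0317] 63 [399.75   129.9474] 76 P [ 0.7664 -0.2244  0.3971] gap 0.003852751011082348 lens frame [0.0908 0.0467 0.0472]
```

The cross-checks agree. The body-top features sit 44–47 mm above the lens axis, where 35 mm plus a knob is expected. The stand yaw agrees within 1° and its position within about 6 mm. The phone hasn't slipped in the grip (its bottom edge is still at row 214, its top at 337), so I'm handing in.

```bash
python3 -c "
from bench import r
o=r.get_obs();print(o['tcp_pos'],abs(o['qvel']).max(),o['gripper_force']);print(r.hand_in())"
```

```text
[ 0.5232667  -0.22289153  0.25645124] 0.0022489535240797394 49.363428354263306
the job is handed in; nothing more can be done
None
```

The phone is held still by its edges at the measured focus point, upright with its screen towards the lens, and the job is handed in after about 8 s; no verdict came back, and the lens position is good to roughly 10 mm.

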